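# Zero the swing gauge on the master carving

### The arm

A 7-joint arm with a two-finger parallel gripper is mounted at the origin on the work surface. World frame = base frame: x ahead of the robot, y to its left, z up, the work surface at z = 0. Lengths are in mm, angles in rad, forces in N, time in s.
With the tool pointing down it reaches from about 400 to 875 mm from the base axis. Payload 4.4 kg.
Tool frame: the origin (TCP) lies between the finger pads; the fingertips stand 17 mm ahead of it and the grasp point (between the pads) lies 2 mm behind it; z points along the fingers, y is the line along which they close (so a half turn about z gives the same grasp; the last joint's range is limited). The gripper opens to 85 mm and grips with 20 to 120 N. Pads are 22 mm wide; open, the fingers measure 114 mm over their backs; the gripper's body (76 mm by 85 mm) begins 54 mm behind the grasp point. The pads swing forward as they close: fully open they stand 13 mm farther back than shut.
Start: joints at [-1.193, 0.628, 0.038, 1.517, -0.027, 0.996, -0.02], TCP at [279.073, 587.057, 248.313] pointing down, gripper open.
Joint ranges: [-3.06, 3.06], [-0.37, 2.12], [-1.25, 1.32], [0.18, 2.47], [-1.1, 4.24], [0.23, 1.98], [-2.94, 2.94]. Speed limits (rad/s): [2.57, 2.57, 3.14, 3.14, 3.14, 3.14, 3.14].

### API

Orientations are given as [roll, pitch, yaw] about the fixed x, y, z axes, in that order (R = Rz(yaw) Ry(pitch) Rx(roll)).
In Python, from cell import sensors, get_image, ctrl gives the robot as it stands.
- The arm moves only by the tool send_rows, never from a script. Its argument "series" is a list of rows, each a list of 3 entries, a list of its own where there are three numbers: the finger opening in mm, from 0 to 85.4, then the shift along the world's x, y, z in units of 60 mm (1.0 is 60 mm), then the turn, a rotation vector about the world's x, y, z in units of 5 degrees (1.0 is 5 degrees). A call has 1 to 8 rows; each row shifts and turns the commanded pose from where the row before left it; what a row does not reach is not made up. A row lasts 1/8 s, in which the tool goes at most 62.5 mm and 10.7 degrees, less where a joint would pass 70% of its speed; a pose out of reach is approached as far as the arm can. A call is refused whole if a number of a shift passes 1 or a number of a turn 1, either way. A call with a gripper value outside its range is refused whole. The fingers move at their own pace and stop on an object; the grip force is fixed at half the most. Time passes only in rows, so rows that do not move let the fingers close. It gives the time, the measured TCP pose, the force, the opening and the grip force at its end, in the units of the state.
- sensors.read_state(): the state, without advancing time (a new reading comes with each control period).
- get_image(name): name is "scene" or "top" or "wrist"; returns a dict with "img" (420x560x3 uint8, red, green, blue), "depth" (420x560 float32, mm along the optical axis (not along the pixel's ray), 0 where there is no reading), "vfov" (degrees; the focal length in pixels is half the picture's height over the tangent of half this angle, whatever the lens; pixels are square), "cx", "cy" (the principal point, pixels), "world_to_cam" (4x4, takes a point from world to camera coordinates). Camera axes: x right, y down, z forward; pixel columns grow to the right and rows downward; lengths in mm; the calibration is good to about 2 mm. A picture is of the moment at which its call begins.
- ctrl.finish_job(): hands the job in; it is judged then, once.
The state is a dict: "clock": time; "qpos": joint angles; "qd": joint speeds; "tau": joint torques, N m; "eef_pos": TCP position; "tool_rot": TCP orientation; "force": force on the tool from outside, world axes, zero at the start; "torque": the same for the moment, N m; "width": finger opening in mm; "gripper_force": force on a finger pad.
Only numpy, scipy, OpenCV 4.12 (cv2) and the standard library are available. Lean on these libraries where they do the work, as an engineer would, in place of code of your own. Each camera call takes 0.05 s, during which the arm holds its last target. There are 200 camera calls.

### The job

Zero the carver's swing gauge on the master: first take the carved wooden horse from the round cork mat, stand it upright inside the outline on the gauge's plate and let go of it. Then swing the steel arm round by its post until the post just touches the side of the horse's plinth, without shoving the horse out of its outline, and let go. Last, turn the white dial by its black grip until its broad zero line points at the arm's needle; leave the rough block, the sharpening stone and the glass jar where they are.

Things in the scene. Friction and masses are not known exactly. Their poses are not given: they have to be found in the camera images.
- gauge: grey swing gauge, fixed to the bench; flat base 180 x 340 x 20 mm high (x, y, z); origin at the centre of its underside; its x points away from the robot and its y to the left at yaw 0. Work plate at the +y end, dial with its upright axis at x = 0, y = -85 mm on a pedestal at the other end; the steel swing arm turns about the same axis
- seat (a point): centre of the engraved outline (80 x 134 mm, long side along y) on the base's top, 20 mm above the bench and 150 mm from the dial's axis; axes as the gauge's. Stand the horse here with its length along y, head either way
- horse: carved wooden horse on a plinth, the master, about 0.28 kg (varies); origin at the centre of its underside, z up, x towards its head. Plinth 110 x 56 x 24 mm; on it a body 74 mm long (x -47 to +27 mm), 44 mm wide (y), from z = 24 to 70 mm (legs below z = 44), to grip across y; neck and head above the front end reach x = 75 mm and z = 117 mm. Stands on the cork mat at the start
- mat_top (a point): centre of the top of the round cork mat, 160 mm in diameter and 8 mm thick, fixed, left or right of the gauge
- post (a point): middle of the grip part of the arm's post, 120 mm above the bench and 130 mm from the dial's axis. The post is an upright steel pin, 16 mm in diameter, from z = 28 to 135 mm; the arm (12 mm wide, z = 60 to 66 mm) joins it to the dial's axis and lies along this point's x axis, which points from post to axis
- post_foot (a point): on the post's axis at z = 32 mm, where it meets the horse's plinth; touching, it is 36 mm (28 + 8) from the plinth's middle line
- swing (a joint): angle of the swing arm, rad, growing clockwise seen from above; at 0 the arm points along the gauge's -x (towards the robot), at 1.57 at the middle of the seat; range -0.3 to 1.7. Moves stiffly (0.12 N m, about 1 N at the post) and stays where it is left
- needle_tip (a point): inner tip of the dark needle that stands on the swing arm just outside the dial's rim, 58 mm from the dial's axis; moves with the arm
- dial_grip (a point): on the dial's upright axis, 102 mm above the bench. The dial's black grip bar, 60 mm long, 14 mm thick, from z = 79 to 113 mm, lies along this point's x axis; the zero line is on its -x side (white stripe on top of that half of the bar). Below it a 48 mm round hub (top at 81 mm: keep fingertips above) on a white disc (top at 75 mm, 110 mm in diameter)
- zero_mark (a point): outer end of the dial's zero line (the only broad one, 5 mm wide; thin lines every 10 degrees), 58 mm from the dial's axis; turns with the dial
- dial (a joint): angle of the dial, rad, growing clockwise seen from above, the zero line along the gauge's -x at 0; range -2.9 to 2.9. It reads zero when dial equals swing. Turns stiffly (0.06 N m) and stays where it is left
- block: bystander: rough wooden block on a plinth like the horse's, but with no neck or head, 110 x 56 x 84 mm; origin at the centre of its underside; on the other side of the gauge from the mat
- stone: bystander: grey sharpening stone 150 x 55 x 25 mm; origin at the centre of its underside
- jar: bystander: amber glass jar 68 mm in diameter, 90 mm high; origin at the centre of its underside

How it is judged:
By the outcome, as a careful person would: the job done as asked, in the order asked, and still so for the second after the job is handed in, with the robot touching nothing.
It also fails if it takes over 69 s, if anything falls off the work surface, if the arm or the gripper's body presses on something with over 40 N, if the wrist force passes 120 N, or if a joint passes its speed limit or range.

## Working session

There is one attempt and no reset: what is moved stays moved. The work goes in short steps, Python scripts to look and compute and a tool call to move; the robot and the scene stay as the last step left them, time stands still between calls to the robot, and variables do not carry over. Pictures are saved under pics/ and viewed, at most 10 in all, crops included, and the job is handed in when it is done.

Besides the shell and the picture viewer there is one more tool, called after ">>>" as a command line: name --argument value ..., lists and objects as JSON in quotes. send_rows: Moves the arm, as the interface text tells. Its arguments: {"type":"object","properties":{"series":{"type":"array"}},"required":["series"]}

```bash
mkdir -p pics; ls
python3 - <<'E'
from cell import sensors,get_image,ctrl
import cv2,numpy as np
s=sensors.read_state();print(s)
for n in ("top","scene"):
    d=get_image(n);np.savez(f"{n}0.npz",**d);cv2.imwrite(f"pics/{n}0.png",d["img"][:,:,::-1]);print(n,d["vfov"],d["cx"],d["cy"],d["world_to_cam"])
E
```

```text
pics
{'clock': 0.0, 'qpos': array([-1.1928018 ,  0.62931759,  0.03844577,  1.51837116, -0.02699767,
        0.99626779, -0.02001192]), 'qd': array([ 0.0019134 ,  0.00090918, -0.00056181, -0.00029347,  0.00143451,
        0.00040332, -0.00052015]), 'tau': array([-1.98778580e-04, -5.63398254e+01,  1.22626986e+00, -1.93457723e+01,
        1.10063949e-02,  1.03394565e-02, -2.18058608e-05]), 'eef_pos': array([278.81609203, 586.51966973, 247.40659245]), 'tool_rot': array([-3.13974705e+00,  2.69911643e-05,  2.69778434e+00]), 'force': array([-0.4531046 ,  0.54237466, -0.16764752]), 'torque': array([-0.02543231,  0.02012439, -0.01049899]), 'gripper_force': 0.0, 'width': 85.44939685806551}
top 42.005198036086924 281.3220279661244 217.72872128897563 [[ 1.49057933e-02 -9.99852798e-01 -8.49704834e-03  6.40222713e+00]
 [-9.83229140e-01 -1.31121059e-02 -1.81902529e-01  5.40422181e+02]
 [ 1.81764339e-01  1.10659470e-02 -9.83279853e-01  1.24853579e+03]
 [ 0.00000000e+00  0.00000000e+00  0.00000000e+00  1.00000000e+00]]
scene 42.814522480234984 283.8849715287336 202.98621414731898 [[ 3.75805693e-01  9.26667967e-01 -7.52063906e-03 -2.03968443e+02]
 [ 7.23433909e-01 -2.98437655e-01 -6.22557905e-01 -3.12452838e+02]
 [-5.79148910e-01  2.28520120e-01 -7.82537600e-01  1.51055089e+03]
 [ 0.00000000e+00  0.00000000e+00  0.00000000e+00  1.00000000e+00]]
```

View pics/top0.png

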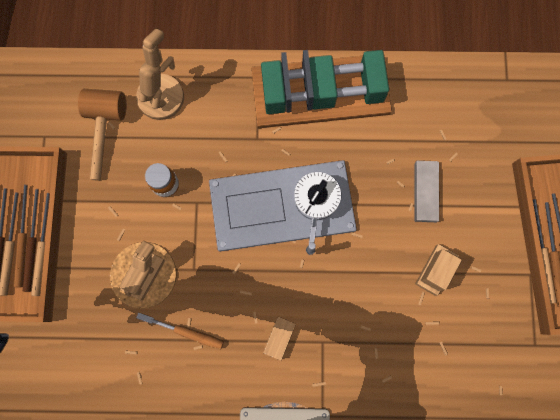

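View pics/scene0.png

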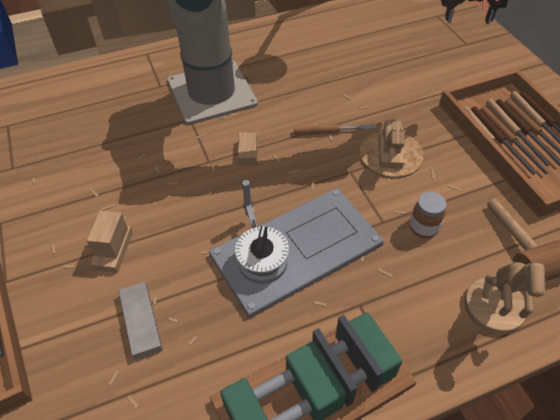

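```bash
cat > h.py <<'E'
import numpy as np,cv2
from cell import sensors,get_image,ctrl
def f(d): return 210/np.tan(np.radians(float(d["vfov"]))/2)
def ray(d,uv,z):
    T=np.array(d["world_to_cam"]);R,t=T[:3,:3],T[:3,3]
    uv=np.atleast_2d(uv).astype(float)
    r=np.c_[(uv[:,0]-d["cx"])/f(d),(uv[:,1]-d["cy"])/f(d),np.ones(len(uv))]@R
    c=-R.T@t
    return c+r*((z-c[2])/r[:,2])[:,None]
def cloud(d):
    T=np.array(d["world_to_cam"]);R,t=T[:3,:3],T[:3,3]
    v,u=np.indices(d["depth"].shape);D=d["depth"]
    p=np.stack([(u-d["cx"])/f(d)*D,(v-d["cy"])/f(d)*D,D],-1)
    P=(p-t)@R; P[D==0]=np.nan
    return P
def rect(xy): 
    (c,s,a)=cv2.minAreaRect(xy.astype(np.float32).reshape(-1,1,2)); return np.round(c,1),np.round(s,1),round(a,2)
def proj(d,p):
    T=np.array(d["world_to_cam"]);q=np.atleast_2d(p)@T[:3,:3].T+T[:3,3]
    return np.c_[q[:,0]/q[:,2]*f(d)+d["cx"],q[:,1]/q[:,2]*f(d)+d["cy"]]
E
python3 - <<'E'
from h import *
for n in("top","scene"):
    d=dict(np.load(n+"0.npz"));P=cloud(d);x,y,z=P[...,0],P[...,1],P[...,2]
    def box(a,b,c,e,l,h): return (x>a)&(x<b)&(y>c)&(y<e)&(z>l)&(z<h)
    def comp(m):
        k,lab,st,ce=cv2.connectedComponentsWithStats(m.astype(np.uint8));i=1+np.argmax(st[1:,4]);return lab==i
    print(n,"bench",np.nanmedian(z[(abs(y)<50)&(x>250)&(x<350)]) if n=="top" else np.nanmedian(z[(x>500)&(x<900)&(y<-350)]))
    g=comp(box(430,720,-200,260,14,26));print("gauge",g.sum(),rect(P[g][:,:2]),np.median(z[g]))
    ho=box(300,520,180,360,-5,200)
    for nm,l,h in(("mat",4,13),("plinth",27,37),("body",70,86),("head",95,135)):
        m=ho&(z>l)&(z<h);
        if m.any(): print(nm,m.sum(),rect(P[m][:,:2]),P[m].mean(0).round(1))
    dd=box(430,720,-120,60,70,80);print("dial",dd.sum(),P[dd].mean(0),rect(P[dd][:,:2]))
    for nm,b in(("post",box(380,540,-100,80,125,142)),("arm",box(380,540,-100,80,57,69)),("grip",box(430,720,-120,60,105,120)),("jar",box(500,700,180,320,80,100)),("stone",box(480,720,-300,-150,18,30)),("block",box(380,520,-350,-170,76,92)),("blockpl",box(380,520,-350,-170,18,30)),("allhi",box(380,720,-100,80,90,142))):
        if b.any():print(nm,b.sum(),P[b].mean(0).round(1),rect(P[b][:,:2]))
E
```

```text
top bench 0.7520654768568603
gauge 7863 (array([579.5,  13.8]), array([181.3, 339.9]), 9.12) 19.205679748554775
mat 1217 (array([409.9, 269.9]), array([179.3, 219. ]), 89.95) [391.6 297.6   7.5]
plinth 296 (array([398.6, 331.2]), array([ 31.1, 108.8]), 64.16) [401.5 323.   31.4]
body 395 (array([398.7, 341.8]), array([41.8, 86.4]), 73.24) [392.1 342.1  77.2]
head 374 (array([442.9, 322.9]), array([33.7, 56.4]), 62.67) [442.2 320.7 113.3]
dial 1315 [590.48306747 -68.3511856   74.66332963] (array([551.7, -68.4]), array([190.2, 101.3]), 0.49)
post 42 [464.2 -54.8 133.9] (array([464.4, -55.1]), array([14.8, 13.2]), 1.64)
arm 126 [496.3 -58.1  64.6] (array([495.5, -56. ]), array([21.1, 84.1]), 88.18)
grip 165 [587.  -68.9 111.9] (array([539.1, -60.1]), array([ 30.9, 164.5]), 79.4)
jar 418 [630.3 299.2  89. ] (array([631.2, 297.8]), array([44.4, 59.8]), 89.59)
stone 101 [ 554.  -155.6   20.4] (array([ 569.5, -151.3]), array([104.3,  15.3]), 9.27)
block 307 [ 413.3 -337.8   83.4] (array([ 420.2, -333. ]), array([33.9, 79.3]), 89.38)
blockpl 130 [ 410.6 -328.7   23.8] (array([ 424.6, -329.5]
[... 634 characters left out ...]
array([174.4, 108.5]), 16.34)
post 51 [467.5 -56.1 133.7] (array([466.3, -56.1]), array([13.2, 15.8]), 67.81)
arm 126 [491.  -58.7  65.9] (array([495.1, -60.4]), array([20.5, 77. ]), 79.51)
grip 220 [579.  -69.1 112.9] (array([543.2, -61. ]), array([ 31.4, 161.8]), 79.88)
jar 472 [634.  297.6  89.9] (array([630.9, 297.2]), array([45.5, 61.7]), 89.61)
stone 187 [ 557.9 -155.9   20.8] (array([ 572.2, -154.8]), array([109.5,  16.6]), 4.43)
block 295 [ 417.1 -337.6   83.8] (array([ 421.9, -333.5]), array([33. , 76.7]), 89.84)
blockpl 122 [ 428.4 -330.3   24. ] (array([ 429.6, -330.6]), array([ 8.1, 84.6]), 62.92)
allhi 373 [554.2 -66.5 112.5] (array([542.1, -60.9]), array([ 31.8, 167.1]), 79.66)
```

>>> send_rows --series '[[85,[0.36,-0.78,0],[0,0,0]],[85,[0.36,-0.78,0],[0,0,0]],[85,[0.36,-0.78,0],[0,0,0]],[85,[0.36,-0.78,0],[0,0,0]],[85,[0.36,-0.78,0],[0,0,0]],[85,[0,0,0],[0,0,0]]]'

```text
clock: 0.85
eef_pos: [389.3, 348.2, 248.2]
tool_rot: [-3.139, 0.002, 2.69]
force: [-0.2, 0.1, -0.5]
width: 84.5
gripper_force: 0.0
```

Run:
```python
from h import *
s=sensors.read_state();print(s["clock"],s["eef_pos"],s["tool_rot"],s["width"])
ims=[]
for n in("wrist","top"):
    d=get_image(n);np.savez(n+"1.npz",**d);P=cloud(d);x,y,z=P[...,0],P[...,1],P[...,2]
    ho=(x>300)&(x<520)&(y>220)&(y<430)
    for nm,l,h in(("mat",4,13),("plinth",27,38),("body",68,86),("bodyall",40,86),("head",95,135)):
        m=ho&(z>l)&(z<h)
        if m.any(): print(n,nm,m.sum(),rect(P[m][:,:2]),P[m].mean(0).round(1))
    ims.append(d["img"])
cv2.imwrite("pics/wrist1.png",ims[0][:,:,::-1])
```

```text
0.85 [389.3037953  348.17379235 248.19651166] [-3.13900403e+00  1.64997022e-03  2.68982761e+00] 84.46278801329667
wrist mat 7513 (array([396.1, 353.5]), array([159.2, 168.2]), 60.69) [392.6 355.4   7.4]
wrist plinth 874 (array([402.8, 345.3]), array([ 55.8, 109.4]), 63.01) [386.7 351.1  31.1]
wrist body 2558 (array([390.3, 351.7]), array([43.8, 76.6]), 63.24) [387.9 352.5  76.7]
wrist bodyall 2694 (array([388.1, 352.8]), array([43.8, 81.5]), 63.24) [386.4 353.2  75.7]
wrist head 1763 (array([443., 325.]), array([34. , 55.8]), 63.39) [437.3 327.7 112.9]
top mat 1770 (array([410. , 325.5]), array([219.5, 208.7]), 0.04) [400.5 332.5   7.5]
top plinth 305 (array([397.7, 329. ]), array([ 30.4, 109.6]), 66.66) [400.4 323.5  31.6]
top body 337 (array([399.4, 345.2]), array([44.4, 94.1]), 63.27) [398.8 339.6  76.7]
top bodyall 411 (array([397.7, 346.8]), array([45.8, 98.7]), 63.37) [396.1 338.5  73.1]
top head 372 (array([443. , 323.2]), array([34.4, 55.7]), 64.75) [442.3 320.7 113.4]
```

View pics/wrist1.png

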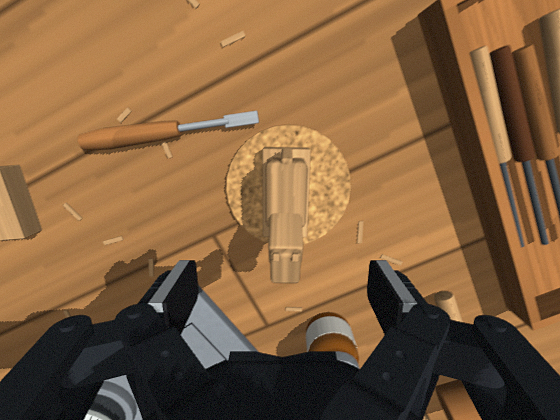

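>>> send_rows --series '[[85,[0,0,-0.7],[0,0,-0.2]],[85,[0,0,-0.7],[0,0,0]],[85,[0,0,0],[0,0,0]],[85,[0,0,0],[0,0,0]]]'

```text
clock: 1.45
eef_pos: [387.1, 354.6, 165.3]
tool_rot: [3.14, 0.0, 2.682]
force: [0.6, 0.1, 0.3]
width: 84.7
gripper_force: 0.0
```

>>> send_rows --series '[[85,[0.02,-0.04,-0.5],[0,0,-0.1]],[85,[0,0,-0.5],[0,0,0]],[85,[0,0,-0.5],[0,0,0]],[85,[0,0,-0.1],[0,0,0]],[85,[0,0,0],[0,0,0]]]'

```text
clock: 2.08
eef_pos: [388.9, 351.5, 69.5]
tool_rot: [3.14, 0.001, 2.672]
force: [0.1, 0.8, 0.5]
width: 85.0
gripper_force: 0.0
```

>>> send_rows --series '[[30,[0,0,0],[0,0,0]],[30,[0,0,0],[0,0,0]],[30,[0,0,0],[0,0,0]],[30,[0,0,0],[0,0,0]],[30,[0,0,0],[0,0,0]],[30,[0,0,0],[0,0,0]]]'

```text
clock: 2.82
eef_pos: [388.9, 351.2, 69.4]
tool_rot: [3.14, 0.001, 2.671]
force: [-0.0, -0.1, 6.9]
width: 42.9
gripper_force: 61.5
```

>>> send_rows --series '[[30,[0,0,0.5],[0,0,0]],[30,[0,0,0.6],[0,0,0]],[30,[0.27,-0.39,0.3],[0,0,-0.98]],[30,[0.27,-0.39,0],[0,0,-0.98]],[30,[0.27,-0.39,0],[0,0,-0.98]],[30,[0.27,-0.39,0],[0,0,-0.98]],[30,[0.27,-0.39,0],[0,0,-0.98]],[30,[0.27,-0.39,0],[0,0,-0.98]]]'

```text
clock: 3.82
eef_pos: [485.5, 209.4, 152.2]
tool_rot: [-3.141, -0.0, 2.156]
force: [0.4, 0.2, -2.5]
width: 42.9
gripper_force: 62.5
```

>>> send_rows --series '[[30,[0.27,-0.39,0],[0,0,-0.98]],[30,[0.27,-0.39,0],[0,0,-0.98]],[30,[0.27,-0.39,0],[0,0,-0.98]],[30,[0.27,-0.39,0],[0,0,-0.98]],[30,[0.27,-0.39,0],[0,0,-0.98]],[30,[0,0,0],[0,0,0]],[30,[0,0,0],[0,0,0]]]'

```text
clock: 4.7
eef_pos: [566.1, 93.5, 152.0]
tool_rot: [-3.141, -0.001, 1.731]
force: [0.0, 0.4, -3.3]
width: 43.2
gripper_force: 62.3
```

Run:
```python
from h import *
s=sensors.read_state();print(s["clock"],s["eef_pos"],s["tool_rot"],s["width"],s["force"])
for n in("wrist","top","scene"):
    d=get_image(n);np.savez(n+"2.npz",**d);cv2.imwrite(f"pics/{n}2.png",d["img"][:,:,::-1])
    P=cloud(d);x,y,z=P[...,0],P[...,1],P[...,2]
    hsv=cv2.cvtColor(d["img"],cv2.COLOR_RGB2HSV);wood=(hsv[...,1]>70)
    ho=(x>480)&(x<660)&(y>-40)&(y<190)&wood
    for nm,l,h in(("plinth",70,122),("all",70,220)):
        m=ho&(z>l)&(z<h)
        if m.any(): print(n,nm,m.sum(),rect(P[m][:,:2]),P[m].mean(0).round(1),np.percentile(z[m],[1,99]))
a=cv2.imread("pics/wrist2.png");b=cv2.imread("pics/scene2.png");cv2.imwrite("pics/c2.png",cv2.resize(np.vstack([a,b]),None,fx=.71,fy=.71))
```

```text
4.7 [566.11493924  93.54539613 152.03401122] [-3.14053271e+00 -8.13811478e-04  1.73053558e+00] 43.162006427115074 [ 0.04968129  0.3983611  -3.34035158]
wrist plinth 2467 (array([561.1, 117.9]), array([55.8, 28.8]), 9.24) [559.8 126.2 111.5] [ 93.78056319 120.85972277]
wrist all 25126 (array([565., 100.]), array([104.3,  91. ]), 48.75) [562.5 102.  169.4] [101.9569543  219.26908404]
top plinth 234 (array([550.1,  50.5]), array([24.9, 68. ]), 22.54) [552.4  46.5 111.6] [ 92.6564201  118.96890056]
top all 779 (array([565. ,  46.6]), array([45. , 84.7]), 15.83) [562.8  43.3 163.2] [ 96.94484273 208.97134958]
scene plinth 867 (array([570. ,  76.3]), array([ 58.2, 112.1]), 8.88) [584.3  63.3 111.8] [ 94.37803746 119.5820591 ]
scene all 1885 (array([584.4,  70.4]), array([116.8, 107.4]), 40.1) [581.5  57.9 146.9] [ 95.99905287 208.50370386]
```

View pics/c2.png

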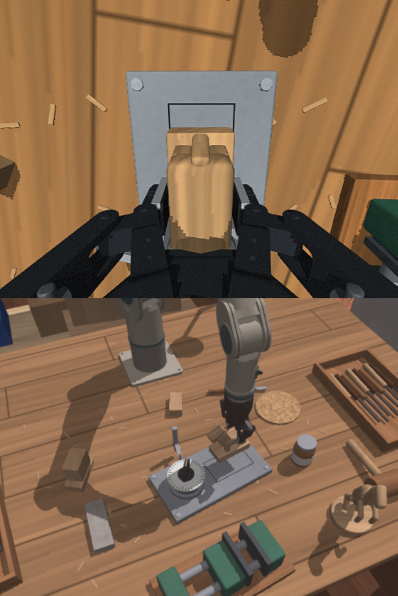

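>>> send_rows --series '[[30,[0.01,0.02,-0.4],[0,0,0]],[30,[0,0,-0.4],[0,0,0]],[30,[0,0,-0.2],[0,0,0]],[30,[0,0,-0.1],[0,0,0]],[30,[0,0,0],[0,0,0]],[30,[0,0,-0.03],[0,0,0]],[30,[0,0,0],[0,0,0]]]'

```text
clock: 5.72
eef_pos: [567.4, 94.5, 85.0]
tool_rot: [3.141, -0.0, 1.731]
force: [-0.2, -0.2, -1.9]
width: 43.1
gripper_force: 62.3
```

>>> send_rows --series '[[30,[0,0,-0.03],[0,0,0]],[30,[0,0,-0.02],[0,0,0]],[30,[0,0,0],[0,0,0]]]'

```text
clock: 6.1
eef_pos: [567.1, 94.5, 81.5]
tool_rot: [3.141, -0.0, 1.731]
force: [-0.4, -0.4, -1.6]
width: 43.0
gripper_force: 62.4
```

>>> send_rows --series '[[30,[0,0,-0.02],[0,0,0]],[30,[0,0,0],[0,0,0]]]'

```text
clock: 6.35
eef_pos: [567.1, 94.5, 81.5]
tool_rot: [3.141, -0.0, 1.731]
force: [-1.7, 0.3, 8.6]
width: 42.5
gripper_force: 63.5
```

>>> send_rows --series '[[65,[0,0,0],[0,0,0]],[65,[0,0,0],[0,0,0]],[65,[0,0,0],[0,0,0]],[65,[0,0,0],[0,0,0]],[65,[0,0,0.8],[0,0,0]],[20,[0,0,0.8],[0,0,0]],[0,[-0.8,0,0.2],[0,0,0]],[0,[-0.8,-0.5,0],[0,0,0]]]'

```text
clock: 7.35
eef_pos: [471.1, 66.3, 189.4]
tool_rot: [3.138, -0.001, 1.735]
force: [1.0, -0.7, -0.2]
width: 10.5
gripper_force: 0.0
```

```bash
cat > m.py <<'E'
from h import *
import sys
k=sys.argv[1]
s=sensors.read_state();print(s["clock"],s["eef_pos"].round(1),s["tool_rot"].round(3),s["qpos"].round(2))
for n in("top","scene"):
    d=get_image(n);np.savez(f"{n}{k}.npz",**d);cv2.imwrite(f"pics/{n}{k}.png",d["img"][:,:,::-1])
    P=cloud(d);x,y,z=P[...,0],P[...,1],P[...,2]
    hsv=cv2.cvtColor(d["img"],cv2.COLOR_RGB2HSV);wood=(hsv[...,1]>70)
    ho=(x>480)&(x<660)&(y>-30)&(y<190)&wood
    for nm,m in(("plinth",ho&(z>37)&(z<50)),("bodytop",ho&(z>78)&(z<96)),("head",ho&(z>118)&(z<145)),("post",(x>430)&(x<600)&(y>-90)&(y<90)&~wood&(z>128)&(z<140)&(np.hypot(x-593.3,y+70.2)>110))):
        if m.any(): print(n,nm,m.sum(),rect(P[m][:,:2]),P[m].mean(0).round(1))
E
python3 m.py 3
```

```text
7.35 [471.1  66.3 189.4] [ 3.138e+00 -1.000e-03  1.735e+00] [-0.4   0.49  0.28  2.06 -0.23  0.62  0.21]
top plinth 49 (array([561.5,  27.5]), array([25.8, 12.4]), 8.58) [560.8  27.   43.1]
top head 134 (array([577. ,  19.2]), array([32.3, 22.6]), 0.81) [576.7  19.3 126.4]
top post 39 (array([464.6, -54.4]), array([14.9, 13.2]), 13.84) [464.  -54.5 133.9]
scene plinth 620 (array([571.4,  76.9]), array([ 56.8, 111.8]), 9.5) [583.4  63.5  44. ]
scene bodytop 509 (array([571.9,  81.4]), array([41. , 92.2]), 9.46) [575.3  90.   88.9]
scene head 313 (array([579.9,  31.3]), array([30.9, 48.9]), 8.64) [582.6  29.4 129. ]
scene post 43 (array([466.3, -55.7]), array([12.5, 15.9]), 71.74) [467.3 -55.8 133.8]
```

Run:
```python
import numpy as np
c,s=np.cos(np.radians(9.1)),np.sin(np.radians(9.1));R=np.array([[c,-s],[s,c]]);D=np.array([593.3,-70.2])
p=None
for t in [6]+list(range(10,75,5))+[72,74.7]:
    a=np.radians(t);q=D+R@(130*np.array([-np.cos(a),np.sin(a)])-19*np.array([np.sin(a),np.cos(a)]))
    print(t,q.round(1),round(99.1-t,1),None if p is None else ((q-p)/60).round(3));p=q
```

```text
6 [464.5 -96.2] 93.1 None
10 [463.  -87.2] 89.1 [-0.025  0.151]
15 [462.  -75.7] 84.1 [-0.016  0.19 ]
20 [462.1 -64.3] 79.1 [0.    0.191]
25 [463.1 -52.9] 74.1 [0.017 0.19 ]
30 [465.1 -41.6] 69.1 [0.033 0.188]
35 [468.1 -30.5] 64.1 [0.05  0.184]
40 [472.  -19.7] 59.1 [0.066 0.179]
45 [476.9  -9.4] 54.1 [0.081 0.173]
50 [482.6   0.6] 49.1 [0.096 0.165]
55 [489.2   9.9] 44.1 [0.11  0.156]
60 [496.6  18.7] 39.1 [0.123 0.146]
65 [504.7  26.8] 34.1 [0.135 0.135]
70 [513.5  34.2] 29.1 [0.147 0.123]
72 [517.2  36.9] 27.1 [0.062 0.045]
74.7 [522.3  40.3] 24.4 [0.085 0.058]
```

>>> send_rows --series '[[0,[-0.04,-0.9,0],[0,0,-0.63]],[0,[-0.04,-0.9,0],[0,0,-0.63]],[0,[-0.03,-0.88,0],[0,0,0]],[0,[0,0,0],[0,0,0]],[0,[0,0,-0.64],[0,0,0]],[0,[0,0,-0.64],[0,0,0]],[0,[0,0,0],[0,0,0]],[0,[0,0,0],[0,0,0]]]'

```text
clock: 8.45
eef_pos: [465.2, -96.0, 112.3]
tool_rot: [3.141, 0.0, 1.622]
force: [0.4, -0.4, -0.3]
width: -0.0
gripper_force: 0.0
```

Now push along the arc to θ≈45°, then measure.

>>> send_rows --series '[[0,[-0.03,0.15,0],[0,0,-0.8]],[0,[-0.016,0.19,0],[0,0,-1]],[0,[0,0.19,0],[0,0,-1]],[0,[0.017,0.19,0],[0,0,-1]],[0,[0.033,0.188,0],[0,0,-1]],[0,[0.05,0.184,0],[0,0,-1]],[0,[0.066,0.18,0],[0,0,-1]],[0,[0.08,0.173,0],[0,0,-1]]]'

```text
clock: 9.45
eef_pos: [477.7, -9.0, 113.3]
tool_rot: [3.139, -0.002, 0.938]
force: [0.1, -0.6, -0.1]
width: -0.1
gripper_force: 0.5
```

>>> send_rows --series '[[0,[0.096,0.165,0],[0,0,-1]],[0,[0.11,0.156,0],[0,0,-1]],[0,[0.123,0.146,0],[0,0,-1]],[0,[0.07,0.07,0],[0,0,-0.5]],[0,[0,0,0],[0,0,0]],[0,[0,0,0],[0,0,0]]]'

```text
clock: 10.2
eef_pos: [500.8, 22.9, 112.4]
tool_rot: [3.141, -0.002, 0.636]
force: [0.5, 0.7, -0.0]
width: 0.4
gripper_force: 0.0
```

```bash
python3 m.py 4
python3 - <<'E'
from h import *
d=get_image("wrist");a=d["img"][:,:,::-1];b=cv2.imread("pics/scene4.png")[150:350,150:450];b=cv2.resize(b,(560,373));cv2.imwrite("pics/c4.png",cv2.resize(np.vstack([a,b]),None,fx=.75,fy=.75))
E
```

```text
10.2 [500.8  22.9 112.4] [ 3.141e+00 -2.000e-03  6.360e-01] [-0.45  0.7   0.54  2.06 -0.67  0.56 -0.37]
scene plinth 612 (array([571.7,  76.8]), array([ 55.2, 111. ]), 8.92) [583.4  63.   44.3]
scene bodytop 508 (array([567.,  69.]), array([111.6,  67.9]), 70.54) [574.6  89.6  88.9]
scene head 327 (array([547.6,  27.4]), array([96.6, 50.4]), 6.33) [582.   29.1 128.9]
scene post 65 (array([512.1,  38.9]), array([21.8, 42. ]), 30.54) [517.2  32.9 134.4]
```

View pics/c4.png

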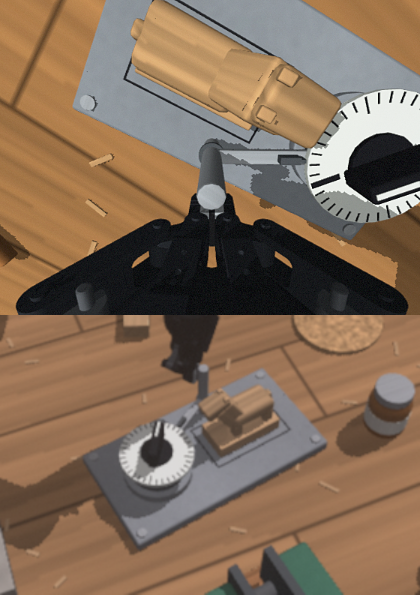

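```bash
cat > w.py <<'E'
from h import *
s=sensors.read_state();t=s["eef_pos"]
d=get_image("wrist");P=cloud(d);x,y,z=P[...,0],P[...,1],P[...,2]
hsv=cv2.cvtColor(d["img"],cv2.COLOR_RGB2HSV)
m=(np.hypot(x-t[0],y-t[1])<60)&(z>128)&(z<140)&(hsv[...,2]>120)
print("TCP",t.round(1),"post",m.sum(),rect(P[m][:,:2]),P[m].mean(0).round(1))
wood=hsv[...,1]>70
for l,h in((37,50),(78,96)):
    m=(x>480)&(x<660)&(y>-30)&(y<190)&wood&(z>l)&(z<h);print(l,m.sum(),rect(P[m][:,:2]),P[m].mean(0).round(1))
c,s_=np.cos(np.radians(9.1)),np.sin(np.radians(9.1))
# edge of plinth facing robot: min gauge-x of plinth top
m=(x>480)&(x<660)&(y>-30)&(y<190)&wood&(z>39)&(z<48)
gx=(P[m][:,0]-593.3)*c+(P[m][:,1]+70.2)*s_;gy=-(P[m][:,0]-593.3)*s_+(P[m][:,1]+70.2)*c
print("plinth gx",np.percentile(gx,[1,5,50]),"gy",np.percentile(gy,[1,99]))
# post shaft
m=(hsv[...,1]<60)&(z>85)&(z<125)&(np.hypot(x-t[0]-15,y-t[1]-11)<14);print("shaft",m.sum(),P[m].mean(0).round(1))
E
python3 w.py
```

```text
TCP [500.4  22.5 111.9] post 1075 (array([513.2,  29.1]), array([31.1, 17.3]), 74.55) [516.6  36.2 134.2]
37 976 (array([544.8,  74.7]), array([  7.2, 109.3]), 9.59) [544.8  66.9  43.1]
78 12517 (array([566.7,  91.3]), array([43.8, 76.5]), 9.33) [566.3  95.1  88.9]
plinth gx [-28.54681686 -28.26294523 -26.51206709] gy [ 96.80585644 203.34022933]
shaft 887 [521.5  39.6 107.8]
```

>>> send_rows --series '[[0,[0.12,0.115,0],[0,0,-0.85]],[0,[0.125,0.1,0],[0,0,-0.85]],[0,[0,0,0],[0,0,0]],[0,[0,0,0],[0,0,0]]]'

```text
clock: 10.9
eef_pos: [514.7, 35.2, 111.5]
tool_rot: [-3.142, 0.0, 0.487]
force: [0.2, -1.2, -0.1]
width: -0.1
gripper_force: 0.0
```

```bash
python3 w.py; python3 m.py 5
python3 - <<'E'
from h import *
a=get_image("wrist")["img"][:,:,::-1];cv2.imwrite("pics/w5.png",cv2.resize(a[100:340,100:500],None,fx=2,fy=2))
E
```

```text
TCP [514.7  35.2 111.5] post 3036 (array([546.9,  36.6]), array([31.7, 56. ]), 86.6) [556.   39.7 132.8]
37 1148 (array([597.9,  53.8]), array([  8.1, 166.9]), 7.4) [595.5  73.7  43.2]
78 11106 (array([566.8,  91. ]), array([44.3, 75.9]), 9.56) [567.8  94.9  88.9]
plinth gx [20.67626739 21.55386057 25.23203932] gy [ 96.91338915 203.53449137]
shaft 926 [537.2  48.6 108. ]
10.95 [514.7  35.1 111.5] [-3.141  0.     0.487] [-0.5   0.73  0.59  2.02 -0.71  0.6  -0.51]
scene plinth 615 (array([572.5,  78.5]), array([ 56.3, 113.5]), 7.15) [583.3  63.   44.2]
scene bodytop 509 (array([570.9,  78.1]), array([95.5, 58.5]), 78.48) [575.3  89.6  89.1]
scene head 323 (array([552.5,  34.1]), array([51.8, 90.6]), 84.29) [582.2  29.3 128.9]
scene post 66 (array([530.1,  42.9]), array([22.7, 26.3]), 27.29) [532.2  42.1 134.6]
```

View pics/w5.png

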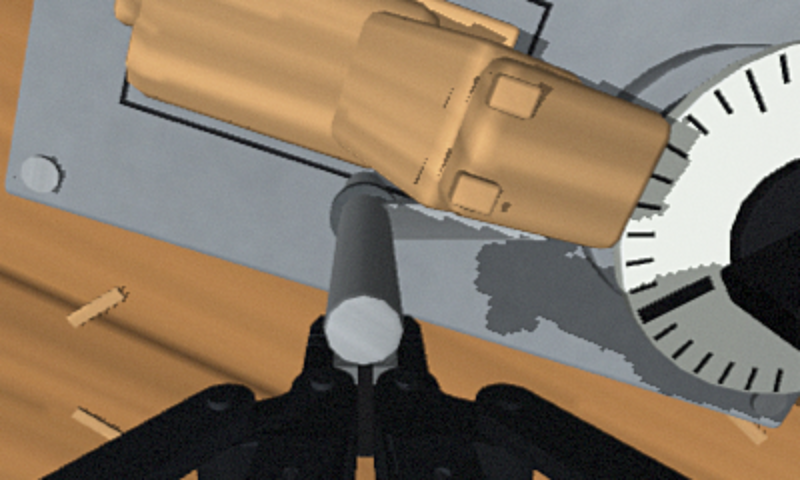

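>>> send_rows --series '[[0,[0.04,0.03,0],[0,0,-0.25]],[0,[0.03,0.02,0],[0,0,-0.2]],[0,[0,0,0],[0,0,0]],[0,[0,0,0],[0,0,0]]]'

```text
clock: 11.6
eef_pos: [519.4, 38.6, 111.5]
tool_rot: [3.142, -0.0, 0.447]
force: [-0.1, 0.4, 0.2]
width: -0.0
gripper_force: 0.0
```

```bash
cat > t.py <<'E'
from h import *
import sys
k=sys.argv[1];s=sensors.read_state();t=s["eef_pos"];a=s["tool_rot"][2]
c,s_=np.cos(np.radians(9.1)),np.sin(np.radians(9.1))
q=t[:2]+19*np.array([np.cos(a),np.sin(a)])-[593.3,-70.2];print(s["clock"],t.round(1),round(a,3),"post gx,gy",round(q[0]*c+q[1]*s_,1),round(-q[0]*s_+q[1]*c,1),s["force"].round(1))
r=dict(np.load("scene5.npz"));d=get_image("scene");np.savez(f"scene{k}.npz",**d)
o=proj(d,[[571,77,44],[571+10*c,77+10*s_,44]]);print("px of 10mm +gx",(o[1]-o[0]).round(2))
P=cloud(d);x,y,z=P[...,0],P[...,1],P[...,2]
u,v=proj(d,[[585,85,60]])[0].astype(int)
for nm,(du,dv) in(("horse",(0,0)),("plate ref",(-30,55))):
    sl=np.s_[v+dv-22:v+dv+22,u+du-30:u+du+30]
    g=[cv2.cvtColor(i["img"],cv2.COLOR_RGB2GRAY)[sl].astype(np.float32) for i in(r,d)]
    print(nm,np.round(cv2.phaseCorrelate(g[0],g[1],cv2.createHanningWindow((60,44),cv2.CV_32F)),2) if 0 else cv2.phaseCorrelate(g[0],g[1],cv2.createHanningWindow((60,44),cv2.CV_32F)))
def edge(d):
    P=cloud(d);hsv=cv2.cvtColor(d["img"],cv2.COLOR_RGB2HSV);x,y,z=P[...,0],P[...,1],P[...,2]
    m=(x>500)&(x<660)&(y>-30)&(y<190)&(hsv[...,1]>70)&(z>10)&(z<50)
    gx=(P[m][:,0]-593.3)*c+(P[m][:,1]+70.2)*s_;gy=-(P[m][:,0]-593.3)*s_+(P[m][:,1]+70.2)*c
    w=(gy>105)&(gy<195)&(P[m][:,2]>24)&(P[m][:,2]<38)  # the far vertical face
    return round(float(np.median(gx[w])),2),w.sum()
print("far face gx: ref",edge(r),"now",edge(d))
E
python3 t.py 6
```

```text
11.6 [519.4  38.6 111.5] 0.447 post gx,gy -37.6 124.6 [-0.1  0.4  0.2]
px of 10mm +gx [2.57 3.19]
horse ((0.06404864701854507, 0.5619844486423133), 0.9826821827005457)
plate ref ((0.11635727045055688, 0.4087460415866211), 0.9849292285354049)
far face gx: ref (27.38, np.int64(112)) now (27.42, np.int64(117))
```

>>> send_rows --series '[[0,[0.025,0.014,0],[0,0,-0.12]],[0,[0,0,0],[0,0,0]],[0,[0,0,0],[0,0,0]]]'

```text
clock: 12.02
eef_pos: [520.8, 39.4, 111.5]
tool_rot: [3.142, -0.0, 0.437]
force: [0.2, -0.3, -0.3]
width: 0.1
gripper_force: 0.0
```

```bash
python3 t.py 7
```

```text
12.025 [520.8  39.4 111.5] 0.437 post gx,gy -35.9 124.8 [ 0.2 -0.3 -0.3]
px of 10mm +gx [2.57 3.19]
horse ((0.04651254421780493, 0.5408009015132542), 0.9824351678071198)
plate ref ((0.08361491730183701, 0.4511544553939011), 0.9974820715409738)
far face gx: ref (27.38, np.int64(112)) now (27.44, np.int64(114))
```

>>> send_rows --series '[[0,[0.025,0.014,0],[0,0,-0.12]],[0,[0,0,0],[0,0,0]],[0,[0,0,0],[0,0,0]]]'

```text
clock: 12.45
eef_pos: [522.0, 40.1, 111.5]
tool_rot: [-3.141, 0.001, 0.426]
force: [-2.8, -0.8, 0.9]
width: -0.1
gripper_force: 0.9
```

```bash
python3 t.py 8
```

```text
12.45 [522.   40.1 111.5] 0.426 post gx,gy -34.6 125.2 [-2.8 -0.8  0.9]
px of 10mm +gx [2.57 3.19]
horse ((0.2737309910525525, 0.7594009547405562), 1.1100463372689706)
plate ref ((0.15662073611510152, 0.4613417326711087), 0.997105019180863)
far face gx: ref (27.38, np.int64(112)) now (28.2, np.int64(112))
```

>>> send_rows --series '[[0,[-0.1,-0.045,0],[0,0,0]],[0,[-0.55,-0.25,0],[0,0,0]],[0,[0,0,1],[0,0,0]],[0,[0,0,1],[0,0,0]],[45,[0.6,-0.52,0],[0,0,0]],[45,[0.6,-0.52,0],[0,0,0]],[45,[0.6,-0.52,0],[0,0,0]],[45,[0,0,0],[0,0,0]]]'

```text
clock: 13.5
eef_pos: [593.3, -74.8, 231.7]
tool_rot: [3.137, -0.002, 0.423]
force: [-1.1, -0.3, 0.0]
width: 44.8
gripper_force: 0.0
```

```bash
python3 t.py 9
python3 - <<'E'
from h import *
for n in("wrist","top"):
    d=get_image(n);np.savez(f"{n}9.npz",**d);cv2.imwrite(f"pics/{n}9.png",d["img"][:,:,::-1])
b=cv2.imread("pics/top9.png")[120:280,180:390]
cv2.imwrite("pics/c9.png",np.hstack([cv2.resize(cv2.imread("pics/wrist9.png"),(480,360)),cv2.resize(b,(315,240))[:, :].repeat(1,0) if 0 else cv2.copyMakeBorder(cv2.resize(b,(315,240)),0,120,0,0,0)]))
E
```

```text
13.5 [593.3 -74.8 231.7] 0.423 post gx,gy 17.6 0.4 [-1.1 -0.3  0. ]
px of 10mm +gx [2.57 3.19]
horse ((0.3601546019581825, 0.5993697130891675), 1.1244786749945745)
plate ref ((0.025948671182174365, 0.3957795058952769), 0.9560170030593872)
far face gx: ref (27.38, np.int64(112)) now (28.17, np.int64(113))
```

View pics/c9.png

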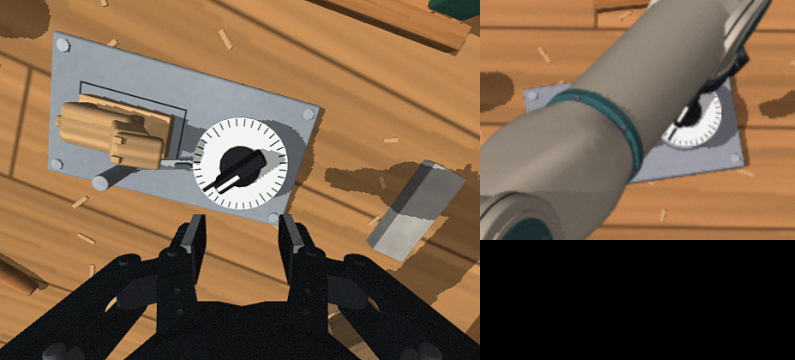

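```bash
cat > dial.py <<'E'
from h import *
import sys
def go(d):
    g=cv2.cvtColor(d["img"],cv2.COLOR_RGB2GRAY);hsv=cv2.cvtColor(d["img"],cv2.COLOR_RGB2HSV);P=cloud(d)
    v,u=np.indices(g.shape);Q=ray(d,np.c_[u.ravel(),v.ravel()],75.).reshape(g.shape+(3,))
    # dial centre: bright disc
    near=np.hypot(Q[...,0]-593,Q[...,1]+70)<75
    disc=(near&(g>150)&(hsv[...,1]<50)&(abs(P[...,2]-75)<5)).astype(np.uint8)
    hull=cv2.convexHull(np.argwhere(disc)[:,::-1].astype(np.int32));q=ray(d,hull[:,0,:],75.)[:,:2]
    C,r=cv2.minEnclosingCircle(q.astype(np.float32));C=np.array(C);(e,ax,_)=cv2.fitEllipse(q.astype(np.float32));print("disc",C.round(1),round(r,1),"ellipse",np.round(e,1),np.round(ax,1))
    C=np.array(e)
    X,Y=Q[...,0]-C[0],Q[...,1]-C[1];rr=np.hypot(X,Y);
    # gauge swing angle: 0 along -x_g, growing clockwise
    th=lambda X,Y:np.degrees(np.arctan2(-X*np.sin(G)+Y*np.cos(G),-(X*np.cos(G)+Y*np.sin(G))))
    G=np.radians(9.1)
    m=((rr>36)&(rr<53)&(g<90)&(abs(P[...,2]-75)<6)).astype(np.uint8)
    k,lab,st,ce=cv2.connectedComponentsWithStats(m)
    for i in 1+np.argsort(-st[1:,4])[:3]:
        w=lab==i;print("mark",st[i,4],"theta",round(float(th(X[w].mean(),Y[w].mean())),2),"r",rr[w].mean().round(1))
    m=(np.hypot(P[...,0]-C[0],P[...,1]-C[1])<45)&(P[...,2]>106)&(P[...,2]<120)
    p=P[m];print("bar",m.sum(),rect(p[:,:2]),p.mean(0).round(1))
    b=m&(g>150);
    if b.any():q=P[b].mean(0);print("stripe theta",th(q[0]-C[0],q[1]-C[1]).round(2))
    m=(hsv[...,1]<60)&(P[...,2]>128)&(P[...,2]<140)&(abs(np.hypot(P[...,0]-C[0],P[...,1]-C[1])-130)<20)&(P[...,1]>0)
    if m.any():
        m=cv2.morphologyEx(m.astype(np.uint8),cv2.MORPH_OPEN,np.ones((3,3)))>0
        q=np.array(rect(P[m][:,:2])[0]);print("post",m.sum(),rect(P[m][:,:2]),"theta",th(*(q-C)).round(2),"dist",np.hypot(*(q-C)).round(1), "gx",((q-C)@[np.cos(G),np.sin(G)]).round(1))
    m=(rr<80)&(rr>55)&(g<70)&(abs(th(X,Y)-74)<15);p=P[m]
    p=p[p[:,2]>60]
    if len(p): print("needle",len(p),"z",np.percentile(p[:,2],[5,50,95]).round(1),"theta",np.median(th(p[:,0]-C[0],p[:,1]-C[1])).round(2),"r",np.percentile(np.hypot(p[:,0]-C[0],p[:,1]-C[1]),[5,95]).round(1))
    return C
if __name__=="__main__":
    for a in sys.argv[1:]: print(a);go(dict(np.load(a)))
E
python3 dial.py wrist9.npz scene9.npz
```

```text
wrist9.npz
disc [593.2 -69.1] 54.6 ellipse [593.  -68.9] [108.2 108.9]
mark 63 theta 40.4 r 45.2
mark 11 theta 79.94 r 50.2
mark 10 theta -139.74 r 45.7
bar 1092 (array([593. , -69.1]), array([14.2, 59.7]), 58.7) [594.3 -68.9 111.8]
stripe theta 39.11
post 344 (array([538.7,  48.2]), array([15. , 15.6]), 81.41) theta 74.24 dist 129.0 gx -35.1
needle 68 z [61.1 70.5 75.1] theta 76.69 r [58.  75.6]
scene9.npz
disc [594.  -69.8] 55.4 ellipse [594.2 -69.9] [108.6 110.1]
bar 188 (array([594.8, -70.7]), array([14.4, 59.8]), 59.22) [596.7 -71.2 112.8]
stripe theta 36.66
post 42 (array([541.3,  47. ]), array([13.7, 12.6]), 9.83) theta 74.74 dist 128.3 gx -33.8
needle 9 z [68.2 69.5 74.2] theta 75.92 r [61.5 72.3]
```

>>> send_rows --series '[[45,[0,0,0],[0,0,-1]],[45,[0,0,0],[0,0,-1]],[45,[0,0,0],[0,0,-1]],[45,[0,0,0],[0,0,-1]],[45,[0,0,0],[0,0,-1]],[45,[0,0,0],[0,0,-1]],[45,[0,0,0],[0,0,-1]],[45,[0,0,0],[0,0,-1]]]'

```text
clock: 14.65
eef_pos: [590.5, -69.3, 231.5]
tool_rot: [-3.14, 0.001, -0.273]
force: [0.1, -0.7, -1.2]
width: 45.3
gripper_force: 0.0
```

>>> send_rows --series '[[45,[0,0,0],[0,0,-1]],[45,[0,0,-0.7],[0,0,-1]],[45,[0,0,-0.3],[0,0,-1]],[45,[0,0,0],[0,0,0]],[45,[0,0,0],[0,0,0]]]'

```text
clock: 15.28
eef_pos: [591.5, -70.7, 172.4]
tool_rot: [-3.141, -0.001, -0.532]
force: [-1.0, 0.7, 0.8]
width: 44.8
gripper_force: 0.0
```

Run:
```python
from h import *
s=sensors.read_state();print(s["qpos"].round(2),s["eef_pos"].round(1),np.degrees(s["tool_rot"]).round(1))
```

```text
[-0.46  0.84  0.95  1.77 -0.82  0.98 -1.28] [591.5 -70.7 172.4] [-1.80e+02 -1.00e-01 -3.05e+01]
```

>>> send_rows --series '[[45,[0.03,0.02,-0.4],[0,0,-0.1]],[45,[0,0,-0.4],[0,0,0]],[45,[0,0,-0.25],[0,0,0]],[45,[0,0,-0.1],[0,0,0]],[45,[0,0,0],[0,0,0]],[45,[0,0,0],[0,0,0]]]'

```text
clock: 16.02
eef_pos: [593.6, -70.3, 103.2]
tool_rot: [-3.141, -0.001, -0.543]
force: [0.2, -0.5, -1.2]
width: 45.0
gripper_force: 0.0
```

>>> send_rows --series '[[5,[0,0,0],[0,0,0]],[5,[0,0,0],[0,0,0]],[5,[0,0,0],[0,0,0]],[5,[0,0,0],[0,0,0]],[5,[0,0,0],[0,0,0]]]'

```text
clock: 16.65
eef_pos: [593.5, -69.8, 103.1]
tool_rot: [-3.141, -0.001, -0.542]
force: [-1.2, 1.4, 5.4]
width: 12.6
gripper_force: 60.2
```

>>> send_rows --series '[[5,[0,0,0],[0,0,-0.98]],[5,[0,0,0],[0,0,-0.98]],[5,[0,0,0],[0,0,-0.98]],[5,[0,0,0],[0,0,-0.98]],[5,[0,0,0],[0,0,-0.98]],[5,[0,0,0],[0,0,-0.98]],[5,[0,0,0],[0,0,-0.98]],[5,[0,0,0],[0,0,0]]]'

```text
clock: 17.65
eef_pos: [593.6, -69.7, 103.1]
tool_rot: [-3.141, -0.0, -1.141]
force: [0.3, 1.2, 6.6]
width: 12.8
gripper_force: 60.5
```

>>> send_rows --series '[[5,[0,0,0],[0,0,0]],[5,[0,0,0],[0,0,0]]]'

```text
clock: 17.9
eef_pos: [593.6, -69.6, 103.1]
tool_rot: [-3.14, 0.0, -1.141]
force: [-0.0, 1.1, 5.3]
width: 12.9
gripper_force: 60.4
```

```bash
python3 - <<'E'
from h import *
s=sensors.read_state();print(s["qpos"].round(2),np.degrees(s["tool_rot"]).round(1))
for n in("scene","wrist"):
    d=get_image(n);np.savez(n+"10.npz",**d)
E
python3 dial.py wrist10.npz scene10.npz
```

```text
[-0.47  0.99  0.99  1.81 -1.02  0.96 -1.73] [-179.9    0.   -65.4]
wrist10.npz
disc [591.1 -65.5] 58.6 ellipse [591.6 -67.1] [107.7 115.6]
mark 43 theta -18.11 r 46.7
mark 38 theta -105.62 r 47.7
mark 28 theta -143.81 r 50.3
bar 4341 (array([591.1, -71.2]), array([37.3, 58.5]), 46.91) [594.6 -73.6 112.2]
stripe theta 73.8
needle 1023 z [112.  161.  165.1] theta -92.8 r [10.1 24.8]
scene10.npz
disc [595.  -71.2] 55.6 ellipse [595.5 -70.8] [100.5 111.4]
mark 5 theta 90.55 r 49.8
bar 144 (array([598.4, -71.7]), array([52.6, 33.7]), 78.99) [601.6 -81.7 112.7]
stripe theta -66.79
post 40 (array([541.3,  47.5]), array([12.2, 14. ]), 8.98) theta 74.48 dist 130.1 gx -34.8
needle 23 z [174.4 182.5 187.9] theta 154.82 r [54.7 63.4]
```

>>> send_rows --series '[[45,[0,0,0],[0,0,0]],[45,[0,0,0],[0,0,0]],[45,[0,0,0],[0,0,0]],[45,[0,0,0.5],[0,0,0]],[45,[0,0,0.9],[0,0,0]],[45,[0,0,0.8],[0,0,0]],[45,[0,0,0],[0,0,0]],[45,[0,0,0],[0,0,0]]]'

```text
clock: 19.0
eef_pos: [592.8, -69.5, 234.0]
tool_rot: [3.141, 0.001, -1.141]
force: [-0.4, 0.1, -0.8]
width: 45.1
gripper_force: 0.0
```

```bash
python3 - <<'E'
from h import *
for n in("scene","wrist"):
    d=get_image(n);np.savez(n+"11.npz",**d);a=d["img"][:,:,::-1]
    if n=="wrist":cv2.imwrite("pics/w11.png",cv2.resize(a,None,fx=1.4,fy=1.4,interpolation=cv2.INTER_CUBIC))
E
python3 dial.py wrist11.npz scene11.npz; python3 t.py 11
```

```text
wrist11.npz
disc [592.5 -69.5] 54.6 ellipse [592.4 -69.4] [108.5 109. ]
mark 24 theta 75.28 r 49.5
mark 15 theta -105.95 r 46.4
mark 11 theta -14.62 r 46.4
bar 1027 (array([592.7, -69.9]), array([13.6, 58.8]), 25.02) [593. -71. 112.]
stripe theta 72.81
post 242 (array([538.,  48.]), array([15. , 15.2]), 10.66) theta 74.23 dist 129.4 gx -35.2
needle 13 z [67.7 73.8 75.1] theta 72.85 r [56.5 60.5]
scene11.npz
disc [594.1 -69.7] 55.7 ellipse [594.2 -69.9] [108.5 111.2]
mark 11 theta 74.33 r 43.2
bar 210 (array([594.4, -70.6]), array([16. , 60.3]), 24.87) [596.1 -71.  112.5]
stripe theta 61.8
post 39 (array([539.4,  48.3]), array([10.4, 15.4]), 66.68) theta 74.25 dist 130.3 gx -35.4
needle 8 z [68.7 70.  72.7] theta 75.98 r [59.5 73.5]
19.1 [592.4 -69.4 233.1] -1.141 post gx,gy 4.3 -17.4 [-0.1  0.7 -0.5]
px of 10mm +gx [2.57 3.19]
horse ((0.4219563075705395, 0.5542541546449975), 1.1166431158560293)
plate ref ((0.02822394509145809, 0.6222754883568413), 1.1006998966358326)
far face gx: ref (27.38, np.int64(112)) now (28.25, np.int64(115))
```

View pics/w11.png

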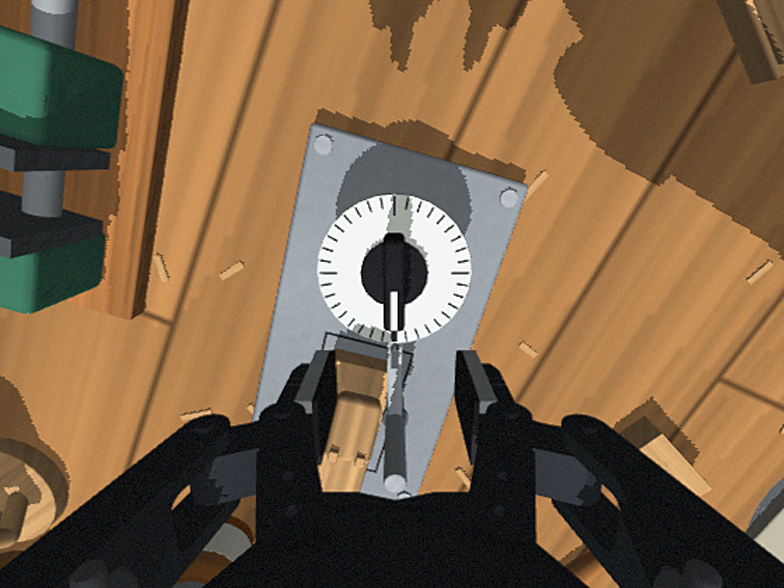

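Run:
```python
from h import *
a=dict(np.load("wrist11.npz"))["img"][130:360,215:345,::-1];b=dict(np.load("scene11.npz"))
u,v=proj(b,[[575,-20,75]])[0].astype(int);print(u,v)
b=b["img"][v-45:v+45,u-60:u+60,::-1]
A=cv2.resize(a,None,fx=2.6,fy=2.6,interpolation=cv2.INTER_CUBIC);B=cv2.resize(b,None,fx=3.6,fy=3.6,interpolation=cv2.INTER_CUBIC)
H=np.zeros((600,800,3),np.uint8);H[:A.shape[0],:A.shape[1]]=A;H[:B.shape[0],345:345+B.shape[1]]=B;cv2.imwrite("pics/z11.png",H)
```

```text
280 233
```

View pics/z11.png

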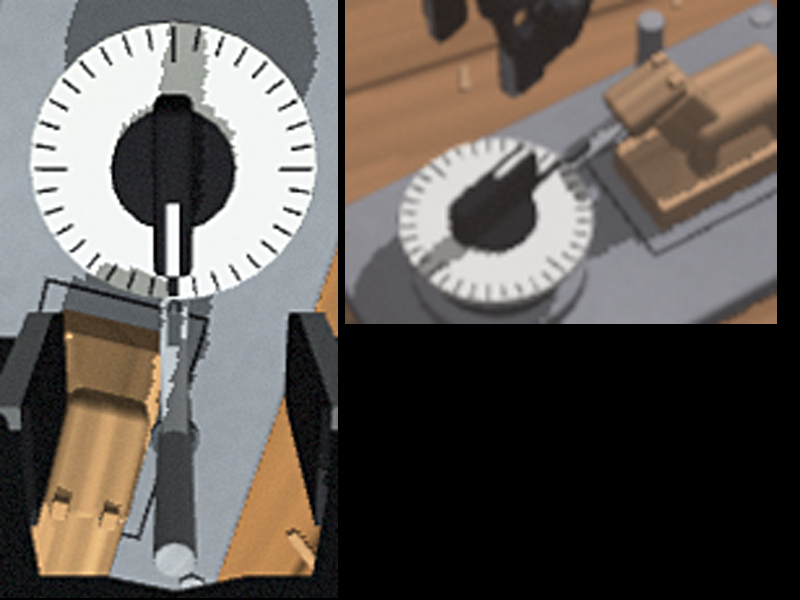

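```bash
python3 -c "
from cell import ctrl;print(ctrl.finish_job())"
```

```text
the job is handed in; nothing more can be done
None
```

I handed the job in at about 19 s: the horse stands inside its outline, the post touches its plinth (which moved about 0.8 mm on contact), and the dial's zero line points at the needle to within about 1°.

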